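Take the fallen vial off the feed turntable and stand it in the reject beaker

TASK

One of the amber vials waiting on the freely spinning turntable has fallen over and must go with the rejects. Lift it off, stand it upright on the bench and let go of it, so that you can take it again from above, then lower it gently, still upright, to the bottom of the deep steel beaker and leave it standing there. Leave the other vials standing on the turntable, the beaker where it is, and the other things alone.

Things in the scene. Friction and masses are not known exactly. Their poses are not given: they have to be found in the camera images.
- fallen_vial: the fallen vial, lying on its side on the turntable, cap roughly towards the robot: amber glass crimp vial with a white cap: barrel 24 mm diameter and 58 mm long (straight, grasp it there), 64 mm over the cap, 25 to 50 g. Origin at the centre of its underside (base), z along the vial towards the cap (level at the start, up once it stands)
- turntable: feed turntable: round grey foot 120 mm across, fixed to the bench, under an aluminium disc 190 mm in diameter whose top face is 45 mm above the bench, with a rounded lip 4 mm high round its edge. The disc turns at a touch. Origin on the bench under the disc's centre, z up
- turntable_disc (a joint): turning angle of the disc (rad), free to turn either way, very low friction; its value does not matter
- beaker: deep stainless beaker, loose (0.6 kg), outside 98 mm diameter, inside 92 mm, rim 95 mm above the bench, flat inner floor 4 mm above the bench. Origin at the centre of its underside, z up. Open the fingers only part way inside it. The bench around it (x 0.36 to 0.47, y 0.10 to 0.51) is free; there is most room to its left
- standing_vial_1: one of three vials standing on the far half of the turntable: amber glass crimp vial with a white cap: barrel 24 mm diameter and 58 mm long (straight, grasp it there), 64 mm over the cap, 25 to 50 g. Origin at the centre of its underside, z up
- standing_vial_2: one of three vials standing on the far half of the turntable: amber glass crimp vial with a white cap: barrel 24 mm diameter and 58 mm long (straight, grasp it there), 64 mm over the cap, 25 to 50 g. Origin at the centre of its underside, z up
- standing_vial_3: one of three vials standing on the far half of the turntable: amber glass crimp vial with a white cap: barrel 24 mm diameter and 58 mm long (straight, grasp it there), 64 mm over the cap, 25 to 50 g. Origin at the centre of its underside, z up
- cap_tub: bystander: round tub with a green lid, 67 mm diameter, 55 mm tall, standing in front of the press; origin at its underside
- crimp_die: bystander: black turned crimping die, 31 mm diameter, 39 mm tall, standing on the bench to the right of the press; origin at its underside
- vial_capper: the capping press, fixed, 0.71 m tall, right of the work, between it and the place where the arm may start: its base box spans 0.46 to 0.77 m in x and -0.10 to 0.15 m in y and is 0.19 m high, a column and a head stand above it up to 0.66 m, and a lever with a ball reaches out at the top to x 0.37, y -0.08, z 0.66 to 0.71. Draw the arm in towards its base before swinging past it
Things that resemble listed ones, but are neither listed nor needed, are in the scene too. What is shaped like the standing_vial_2 but pink is not meant.

How it is judged (in metres and radians):
On the way:
1. the fallen vial stands upright on the bench, let go, outside the beaker (height (world z) of fallen_vial between -0.006 and 0.006 m and angle between fallen_vial's own z axis and vertical below 0.15 rad and horizontal distance between fallen_vial and beaker above 0.06 m and contact force between the fingers and fallen_vial below 0.1 N and linear speed of fallen_vial below 0.03 m/s), for 0.2 s.
At the end, for the whole second after the job is handed in: The vial stands at rest in the beaker, base on its floor (under 12 mm), tilt under 0.15 rad; beaker upright and within 40 mm of its start; the three other vials stand on the turntable (tilt under 0.15 rad, within 100 mm of its centre); tub and die within 30 mm of their starts (horizontal distance between fallen_vial and beaker below 0.042 m and z of fallen_vial in the frame of beaker between -0.002 and 0.012 m and angle between each of fallen_vial, standing_vial_1, standing_vial_2, standing_vial_3's own z axis and vertical below 0.15 rad and linear speed of fallen_vial below 0.03 m/s and angle between beaker's own z axis and vertical below 0.1 rad and distance of beaker from where it was at the start of the episode below 0.04 m and height (world z) of each of standing_vial_1, standing_vial_2, standing_vial_3 above 0.035 m and horizontal distance between each of standing_vial_1, standing_vial_2, standing_vial_3 and turntable below 0.1 m and distance of each of cap_tub, crimp_die from where it was at the start of the episode below 0.03 m); the robot touches nothing.
It fails at once if a standing vial is knocked over or off the turntable (angle between any of standing_vial_1, standing_vial_2, standing_vial_3's own z axis and vertical above 0.6 rad or height (world z) of any of standing_vial_1, standing_vial_2, standing_vial_3 below 0.03 m).
It fails at once if the vial is dropped into the beaker (falls more than about 18 mm: over 0.6 m/s inside it) (horizontal distance between fallen_vial and beaker below 0.045 m and z of fallen_vial in the frame of beaker below 0.09 m and linear speed of fallen_vial above 0.6 m/s).
It fails at once if the vial is forced against the beaker with more than 30 N (contact force between fallen_vial and beaker above 30 N).
It also fails if it takes over 66 s, if anything falls off the work surface, if the arm or the gripper's body presses on something with over 40 N, if the wrist force passes 120 N, or if a joint passes its speed limit or range.

ROBOT

A 7-joint arm with a two-finger parallel gripper is mounted at the origin on a cart in front of the work surface, level with it; the furniture and walls round the work are solid. World frame = base frame: x ahead of the robot, y to its left, z up, the work surface at z = 0. Lengths are in m, angles in degrees, forces in N, time in s.
With the tool pointing down it reaches from about 0.425 to 0.875 m from the base axis. Payload 4.7 kg.
Tool frame: the origin (TCP) lies at the centre of the arm's flange, where the gripper is bolted on; the fingertips stand 182 mm ahead of it and the grasp point (between the pads) lies 164 mm ahead of it (env.grip_depth is the distance from the TCP to the grasp point, in m); z points along the fingers, y is the line along which they close (so a half turn about z gives the same grasp; the last joint's range is limited). The gripper opens to 87 mm and grips with 3 to 60 N. Pads are 19 mm wide; open, the fingers measure 117 mm over their backs; the gripper's body (75 mm by 190 mm) begins 51 mm behind the grasp point.
Start: joints at [-72.703, 18.392, -4.016, 83.108, 1.295, 78.541, -3.26], TCP at [0.185, 0.623, 0.405] pointing down, gripper open.
Joint ranges: [-163.93, 163.93], [-17.29, 119.83], [-79.2, 71.16], [3.27, 140.29], [-89.18, 269.18], [5.43, 117.66], [-154.24, 154.24]. Speed limits (degrees/s): [147.25, 147.25, 180, 180, 180, 180, 180].

INTERFACE

Orientations are given as [roll, pitch, yaw] about the fixed x, y, z axes, in that order (R = Rz(yaw) Ry(pitch) Rx(roll)).
In Python, from cell import env gives the robot as it stands. The module is installed in compiled form; this text tells all that it offers.
- The arm moves only by the tool send_rows, never from a script. Its arguments are lists of equal length, an entry for each row: "xyz": the shift along the tool's x, y, z in m, a list of three; "rotation": the turn, a rotation vector about the tool's x, y, z in rad, a list of three; "jaw": the opening, from 0 (shut) to 1 (fully open). A call has 1 to 20 rows; each row shifts and turns the commanded pose from where the row before left it, along the tool's axes as they then stand; what a row does not reach is not made up. A row lasts 1/10 s, in which the tool goes at most 50 mm and 8.59 degrees, less where a joint would pass 70% of its speed; a pose out of reach is approached as far as the arm can. A call is refused whole if a number of a shift passes 0.05 or a number of a turn 0.15, either way. A call with a gripper value outside its range is refused whole. The fingers move at their own pace and stop on an object; "newtons" is the grip in N (left out, the last holds). Time passes only in rows, so rows that do not move let the fingers close. It gives the time, the measured TCP pose, the force, the opening and the grip force at its end, in the units of the state.
- env.get_obs(): the state, without advancing time (a new reading comes with each control period).
- env.read_camera(name): name is "side" or "top" or "wrist"; returns a dict with "image" (400x640x3 uint8, blue, green, red), "fx", "fy", "cx", "cy" (pixels), "R" (3x3) and "t" (3): a world point X has camera coordinates R X + t. Camera axes: x right, y down, z forward; pixel columns grow to the right and rows downward; lengths in m; the calibration is good to about 2 mm. A picture is of the moment at which its call begins. There is no depth.
- env.sign_off(): hands the job in; it is judged then, once.
The state is a dict: "time_s": time; "qpos": joint angles; "joint_velocities": joint speeds; "effort": joint torques, N m; "tool_pos": TCP position; "tool_rot": TCP orientation; "force": force on the tool from outside, world axes, zero at the start; "wrist_torque": the same for the moment, N m; "grip_width": finger opening in m; "grasp_force": force on a finger pad.
Only numpy, scipy, OpenCV 4.12 (cv2) and the standard library are available. Lean on these libraries where they do the work, as an engineer would, in place of code of your own. Each camera call takes 0.05 s, during which the arm holds its last target. There are 200 camera calls.

## Working session

There is one attempt and no reset: what is moved stays moved. The work goes in short steps, Python scripts to look and compute and a tool call to move; the robot and the scene stay as the last step left them, time stands still between calls to the robot, and variables do not carry over. Pictures are saved under pics/ and viewed, at most 10 in all, crops included, and the job is handed in when it is done.

Besides the shell and the picture viewer there is one more tool, called after "Request:" as name(argument=value, ...) on one line, values as JSON. send_rows: Moves the arm, as the interface text tells. Its arguments: {"type":"object","properties":{"xyz":{"type":"array"},"rotation":{"type":"array"},"jaw":{"type":"array"},"newtons":{"type":"number"}},"required":["xyz","rotation","jaw"]}

```bash
mkdir -p pics
cat > h.py <<'E'
from cell import env
import numpy as np, cv2
def ray(c,u,v):
    R=np.array(c["R"]);t=np.array(c["t"])
    o=-R.T@t; d=R.T@np.array([(u-c["cx"])/c["fx"],(v-c["cy"])/c["fy"],1.]); return o,d
def plane(c,u,v,z):
    o,d=ray(c,u,v); return o+d*(z-o[2])/d[2]
def proj(c,X):
    p=np.array(c["R"])@np.array(X)+np.array(c["t"]); return c["fx"]*p[0]/p[2]+c["cx"],c["fy"]*p[1]/p[2]+c["cy"]
def snap(n,f):
    c=env.read_camera(n); cv2.imwrite("pics/"+f+".png",c["image"]); return c
E
python3 - <<'E'
from h import *
for n in("top","side"):
    c=snap(n,n+"0"); print(n,c["fx"],c["cx"],c["cy"],-np.array(c["R"]).T@c["t"],np.round(c["R"],2).tolist())
o=env.get_obs(); print(o)
E
```

```text
top 384.92922171775996 310.53022090001843 202.40323218076935 [0.38870177 0.15204661 1.19902066] [[0.01, -1.0, 0.01], [-0.99, -0.01, -0.14], [0.14, -0.01, -0.99]]
side 373.078287946499 315.7534117239606 202.11359351177055 [0.37925572 0.80488522 0.59331759] [[-0.97, -0.23, -0.01], [-0.14, 0.61, -0.78], [0.19, -0.76, -0.62]]
{'time_s': 0.1, 'qpos': array([-72.7034956 ,  18.43481291,  -4.01468186,  83.16684269,
         1.29532651,  78.54163668,  -3.25911346]), 'joint_velocities': array([ 0.05481963, -0.12389819,  0.12527896, -0.18409923,  0.09071135,
        0.0903868 , -0.00320247]), 'effort': array([-4.15103332e-04, -4.92572057e+01, -4.05846946e-01, -3.13400960e+01,
       -6.43736799e-02,  3.94300232e-02,  6.30687396e-05]), 'tool_pos': array([0.18447536, 0.62308542, 0.40377987]), 'tool_rot': array([-1.79901954e+02,  6.03637391e-03,  1.63513217e+02]), 'force': array([-0.80312943, -0.18989747, -1.17740597]), 'wrist_torque': array([ 0.01145822,  0.04559139, -0.01739624]), 'grasp_force': 0.0, 'grip_width': 0.08692672810073682}
```

View pics/top0.png

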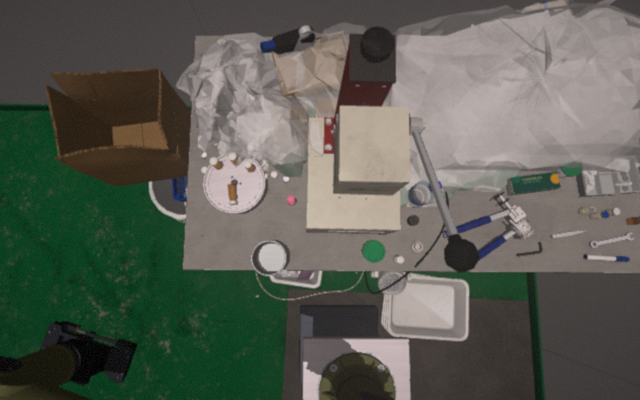

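View pics/side0.png

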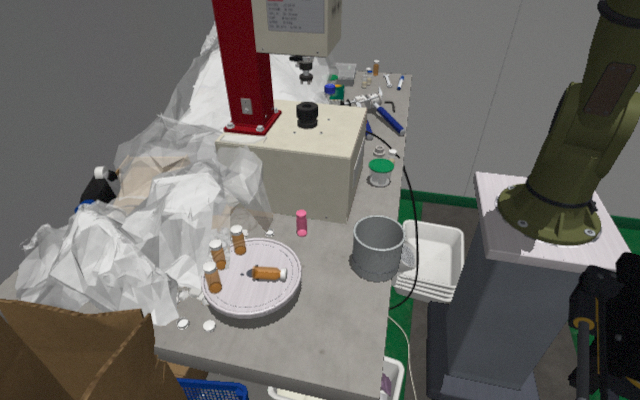

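The top view shows the disc centred at about (235,185), the fallen amber vial at (232,190), the beaker at (269,258), and the pink decoy at (291,200). The side view shows the fallen vial at (267,273) with its cap to the right, towards the robot, and the three standing vials at (213,277), (218,254) and (238,240). Next is one enlarged crop to confirm, along with measurements.

Run:
```python
from h import *
t=cv2.imread("pics/top0.png");s=cv2.imread("pics/side0.png")
a=cv2.resize(t[145:285,190:310],None,fx=3.3,fy=3.3,interpolation=2);b=cv2.resize(s[210:320,190:300],None,fx=3.5,fy=3.5,interpolation=2)
H=max(a.shape[0],b.shape[0]);P=lambda x:cv2.copyMakeBorder(x,0,H-x.shape[0],0,0,0)
cv2.imwrite("pics/crop.png",np.hstack([P(a),P(b)]))
for n,im,roi in(("top",t,(190,150,300,280)),("side",s,(190,210,310,330))):
    hsv=cv2.cvtColor(im,cv2.COLOR_BGR2HSV);m=cv2.inRange(hsv,(5,110,50),(22,255,255))
    k=np.zeros_like(m);k[roi[1]:roi[3],roi[0]:roi[2]]=255;m&=k
    nn,l,st,ce=cv2.connectedComponentsWithStats(m)
    for i in range(1,nn):
        if st[i,4]>15:
            r=cv2.minAreaRect(np.argwhere(l==i)[:,::-1].astype(np.float32)); print(n,st[i],ce[i].round(1),cv2.boxPoints(r).round(1).tolist())
g=cv2.cvtColor(t,cv2.COLOR_BGR2HSV)
m=cv2.inRange(g,(0,0,150),(180,60,255));
```

```text
top [215 163   6   6  26] [218.1 165.6] [[215.0, 166.0], [219.0, 162.0], [222.0, 165.0], [218.0, 169.0]]
top [248 166   6   5  18] [251.1 168.5] [[248.0, 169.0], [252.1999969482422, 165.89999389648438], [254.10000610351562, 168.39999389648438], [249.89999389648438, 171.60000610351562]]
top [229 184   7  16  95] [232.  191.6] [[229.0, 184.0], [235.0, 184.0], [235.0, 199.0], [229.0, 199.0]]
side [232 234  14  21 186] [239.  244.1] [[232.0, 235.8000030517578], [242.3000030517578, 233.6999969482422], [246.1999969482422, 253.0], [235.8000030517578, 255.0]]
side [212 249  14  20 179] [219.  258.5] [[211.3000030517578, 251.1999969482422], [221.89999389648438, 248.6999969482422], [226.1999969482422, 267.29998779296875], [215.60000610351562, 269.70001220703125]]
side [252 267  28  13 300] [265.7 273. ] [[251.6999969482422, 277.79998779296875], [252.5, 266.20001220703125], [279.6000061035156, 268.0], [278.79998779296875, 279.6000061035156]]
side [206 272  15  21 207] [213.7 282.5] [[205.1999969482422, 274.79998779296875], [216.5, 271.6000061035156], [221.8000030517578, 290.29998779296875], [210.60000610351562, 293.5]]
```

View pics/crop.png

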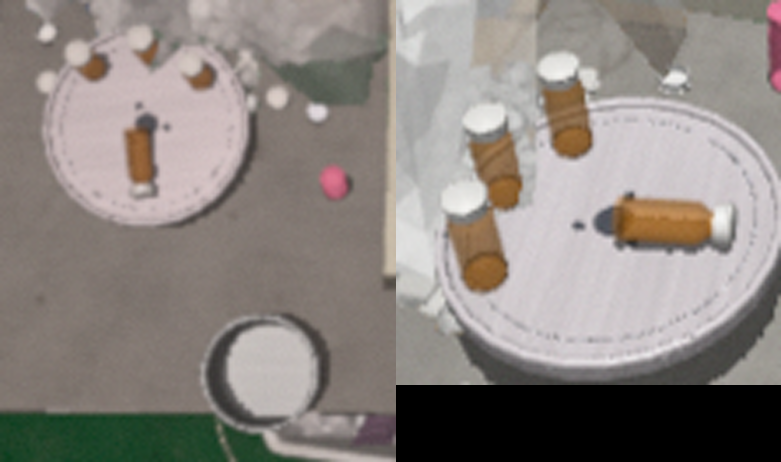

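The crop settles it. The only amber vial lying down is at top pixel (232,192) and side pixel (266,273), with its cap towards the robot. The three vials at the far edge are standing and the pink one is the decoy. Next I'll measure positions.

Run:
```python
from h import *
T=env.read_camera("top");S=env.read_camera("side")
g=cv2.cvtColor(T["image"],cv2.COLOR_BGR2GRAY)
for nm,(x0,y0,x1,y1),(a,b),z in(("disc",(190,145,285,225),(29,35),.049),("beaker",(240,228,300,285),(15,20),.095)):
    c=cv2.HoughCircles(cv2.resize(g[y0:y1,x0:x1],None,fx=4,fy=4,interpolation=2),cv2.HOUGH_GRADIENT,1,200,param1=120,param2=20,minRadius=a*4,maxRadius=b*4)
    u,v,r=c[0,0]/4; print(nm,u+x0,v+y0,r,plane(T,u+x0,v+y0,z).round(4))
print("vial top ends",plane(T,232,184-.5,.057),plane(T,232.5,199.5,.057), "cap tip px crop(142,196)",plane(T,190+142/3.3,145+196/3.3,.057))
print("vial side ends",plane(S,251.6,272.2,.057),plane(S,279.7,274,.057),"cap end",plane(S,190+(735-396)/3.5,210+225/3.5,.057))
for n,(u,v) in dict(v1=(213.5,290),v2=(221,266),v3=(241,252)).items(): print(n,plane(S,u,v,.045).round(3))
print("beaker rim side", plane(S,378.5,232,.095))
```

```text
Traceback (most recent call last):
TypeError: 'NoneType' object is not subscriptable
```

Run:
```python
from h import *
T=env.read_camera("top");S=env.read_camera("side")
g=cv2.cvtColor(T["image"],cv2.COLOR_BGR2GRAY)
for nm,(x0,y0,x1,y1),(a,b),z in(("disc",(190,145,285,225),(27,37),.049),("beaker",(240,228,300,285),(13,22),.095)):
    c=cv2.HoughCircles(cv2.resize(g[y0:y1,x0:x1],None,fx=4,fy=4,interpolation=2),cv2.HOUGH_GRADIENT,2,400,param1=60,param2=10,minRadius=a*4,maxRadius=b*4)
    if c is None: print(nm,None); continue
    u,v,r=np.ravel(c)[:3]/4; print(nm,u+x0,v+y0,r,plane(T,u+x0,v+y0,z).round(4))
print("vial top ends",plane(T,232,184-.5,.057),plane(T,232.5,199.5,.057), "cap tip px crop(142,196)",plane(T,190+142/3.3,145+196/3.3,.057))
print("vial side ends",plane(S,251.6,272.2,.057),plane(S,279.7,274,.057),"cap end",plane(S,190+(735-396)/3.5,210+225/3.5,.057))
for n,(u,v) in dict(v1=(213.5,290),v2=(221,266),v3=(241,252)).items(): print(n,plane(S,u,v,.045).round(3))
print("beaker rim side", plane(S,378.5,232,.095))
```

```text
disc 233.75 182.75 31.1 [0.6109 0.3732 0.049 ]
beaker 269.75 257.75 16.75 [0.3866 0.2549 0.095 ]
vial top ends [0.60703733 0.37679955 0.057     ] [0.55834981 0.37356956 0.057     ] cap tip px crop(142,196) [0.54358186 0.37146433 0.057     ]
vial side ends [0.60998073 0.37929777 0.057     ] [0.5571631  0.37171777 0.057     ] cap end [0.54393126 0.3694017  0.057     ]
v1 [0.668 0.425 0.045]
v2 [0.679 0.368 0.045]
v3 [0.656 0.324 0.045]
beaker rim side [0.38891412 0.25797701 0.095     ]
```

```bash
cat >> h.py <<'E'
from scipy.spatial.transform import Rotation as Ro
def Rm(x,z):
    z=np.array(z,float);z/=np.linalg.norm(z);x=np.array(x,float);x=x-z*(x@z);x/=np.linalg.norm(x);return np.column_stack([x,np.cross(z,x),z])
def go(p,R,vt=.03,vr=.1,rotfirst=True):
    "rows per step for rotation (at TCP) and translation in tool axes"
    o=env.get_obs();R0=Ro.from_euler("xyz",o["tool_rot"],degrees=True);R1=Ro.from_matrix(R)
    w=(R0.inv()*R1).as_rotvec();nr=int(np.ceil(np.linalg.norm(w)/vr))
    d=(R1 if rotfirst else R0).inv().apply(np.array(p)-o["tool_pos"]);n=int(np.ceil(np.linalg.norm(d)/vt))
    print("pos",o["tool_pos"].round(4),"q",o["qpos"].round(1),"t",round(o["time_s"],2),"grip",o["grip_width"].round(4),round(float(o["grasp_force"]),2),"F",o["force"].round(1))
    print("rot",nr,"x",(w/max(nr,1)).round(4).tolist(),"| trans",n,"x",(d/max(n,1)).round(4).tolist(),"total",d.round(4).tolist())
th=np.radians(50)
b=np.array([.0655,.008,0]);b/=np.linalg.norm(b)
ZL=np.cos(th)*b-np.array([0,0,np.sin(th)])      # lying grasp tool z
RL=Rm(np.cross(np.cross([0,0,1],b),ZL),ZL)       # y_tool = left of b
P=np.array([.609,.3785,.057])-.033*b
GL=P-.177*ZL
E
python3 - <<'E'
from h import *
print(RL.round(3),GL)
go([.30,.48,.40],RL)
go(GL-.1*ZL,RL)
E
```

```text
[[-0.76  -0.121  0.638]
 [-0.093  0.993  0.078]
 [-0.643  0.    -0.766]] [0.46330924 0.36070571 0.19258987]Traceback (most recent call last):
  File "<stdin>", line 3, in <module>
  File "h.py", line 20, in go
    print("pos",o["tool_pos"].round(4),"q",o["qpos"].round(1),"t",round(o["time_s"],2),"grip",o["grip_width"].round(4),round(float(o["grasp_force"]),2),"F",o["force"].round(1))
                                                                                              ^^^^^^^^^^^^^^^^^^^^^
AttributeError: 'float' object has no attribute 'round'
```

```bash
sed -i 's/o\["grip_width"\].round(4)/round(float(o["grip_width"]),4)/' h.py
python3 - <<'E'
from h import *
go([.30,.48,.40],RL,rotfirst=False)
go(GL-.1*ZL,RL)
E
```

```text
pos [0.1845 0.6232 0.4044] q [-72.7  18.4  -4.   83.1   1.3  78.5  -3.3] t 0.3 grip 0.0871 0.0 F [ 0.9  0.  -0.2]
rot 9 x [-0.0159, -0.0765, -0.0436] | trans 7 x [-0.0216, -0.0149, 0.0006] total [-0.1514, -0.1045, 0.0045]
pos [0.1845 0.6232 0.4044] q [-72.7  18.4  -4.   83.1   1.3  78.5  -3.3] t 0.3 grip 0.0871 0.0 F [ 0.9  0.  -0.2]
rot 9 x [-0.0159, -0.0765, -0.0436] | trans 13 x [-0.004, -0.0226, 0.0169] total [-0.0515, -0.2944, 0.2197]
```

Request:
send_rows(xyz=[[-0.0216,-0.0149,0],[-0.0216,-0.0149,0],[-0.0216,-0.0149,0],[-0.0216,-0.0149,0],[-0.0216,-0.0149,0],[-0.0216,-0.0149,0],[-0.0216,-0.0149,0],[0,0,0],[0,0,0],[0,0,0],[0,0,0],[0,0,0],[0,0,0],[0,0,0],[0,0,0],[0,0,0],[0,0,0]], rotation=[[0,0,0],[0,0,0],[0,0,0],[0,0,0],[0,0,0],[0,0,0],[0,0,0],[-0.016,-0.0765,-0.0436],[-0.016,-0.0765,-0.0436],[-0.016,-0.0765,-0.0436],[-0.016,-0.0765,-0.0436],[-0.016,-0.0765,-0.0436],[-0.016,-0.0765,-0.0436],[-0.016,-0.0765,-0.0436],[-0.016,-0.0765,-0.0436],[-0.016,-0.0765,-0.0436],[0,0,0]], jaw=[0.6,0.6,0.6,0.6,0.6,0.6,0.6,0.6,0.6,0.6,0.6,0.6,0.6,0.6,0.6,0.6,0.6], newtons=10)

```text
time_s: 2.0
tool_pos: [0.2989, 0.4802, 0.4042]
tool_rot: [180.0, 40.0, -172.9]
force: [0.6, -0.4, -0.7]
grip_width: 0.0523
grasp_force: 0.0
```

Run:
```python
from h import *
go(GL-.1*ZL,RL)
# preview of standing orientation, pointing +y
Z=np.array([0,np.sin(th),-np.cos(th)]);R=Rm([0,0,1],Z); go([.41,.36,.40],R)
```

```text
pos [0.2989 0.4802 0.4042] q [-69.4   1.8  -2.5 107.6  42.8  59.2   6.2] t 2.0 grip 0.0523 0.0 F [ 0.6 -0.4 -0.7]
rot 1 x [0.0015, 0.0005, 0.0017] | trans 8 x [0.0028, -0.0173, 0.0197] total [0.0221, -0.1386, 0.1577]
pos [0.2989 0.4802 0.4042] q [-69.4   1.8  -2.5 107.6  42.8  59.2   6.2] t 2.0 grip 0.0523 0.0 F [ 0.6 -0.4 -0.7]
rot 22 x [-0.0073, 0.0522, 0.0832] | trans 6 x [-0.0134, 0.0185, -0.0149] total [-0.0805, 0.1111, -0.0894]
```

Request:
send_rows(xyz=[[0.0028,-0.0173,0.0197],[0.0028,-0.0173,0.0197],[0.0028,-0.0173,0.0197],[0.0028,-0.0173,0.0197],[0.0028,-0.0173,0.0197],[0.0028,-0.0173,0.0197],[0.0028,-0.0173,0.0197],[0.0028,-0.0173,0.0197],[0,0,0],[0,0,0]], rotation=[[0,0,0],[0,0,0],[0,0,0],[0,0,0],[0,0,0],[0,0,0],[0,0,0],[0,0,0],[0,0,0],[0,0,0]], jaw=[0.6,0.6,0.6,0.6,0.6,0.6,0.6,0.6,0.6,0.6])

```text
time_s: 3.0
tool_pos: [0.4006, 0.3534, 0.2698]
tool_rot: [179.9, 40.0, -173.2]
force: [-0.0, 0.7, 0.7]
grip_width: 0.0522
grasp_force: 0.0
```

Run:
```python
from h import *
c=snap("wrist","w1"); s=env.read_camera("side")
go(GL,RL)
o=env.get_obs();p=o["tool_pos"];R=Ro.from_euler("xyz",o["tool_rot"],degrees=True).as_matrix()
print("proj P",proj(c,P),"base",proj(c,P+.033*b),"cap",proj(c,P-.031*b))
im=c["image"];hsv=cv2.cvtColor(im,cv2.COLOR_BGR2HSV);m=cv2.inRange(hsv,(5,110,50),(22,255,255))
n,l,st,ce=cv2.connectedComponentsWithStats(m);print([(st[i].tolist(),ce[i].round(0)) for i in range(1,n) if st[i,4]>150])
```

```text
pos [0.4001 0.3548 0.2708] q [-60.    3.    6.3 123.3  52.4  35.7   4.3] t 3.1 grip 0.0521 0.0 F [0.5 1.  0. ]
rot 1 x [0.0034, 0.0015, -0.0009] | trans 4 x [0.0004, -0.0004, 0.0252] total [0.0016, -0.0018, 0.1007]
proj P (np.float64(321.7170068353433), np.float64(204.3235560945986)) base (np.float64(321.85009313379567), np.float64(223.26883571151114)) cap (np.float64(321.56418990594227), np.float64(182.56955518415606))
[([312, 199, 23, 21, 355], array([322., 209.])), ([204, 278, 19, 56, 479], array([211., 306.])), ([421, 278, 21, 56, 482], array([433., 306.])), ([224, 345, 344, 23, 5521], array([409., 358.]))]
```

View pics/w1.png

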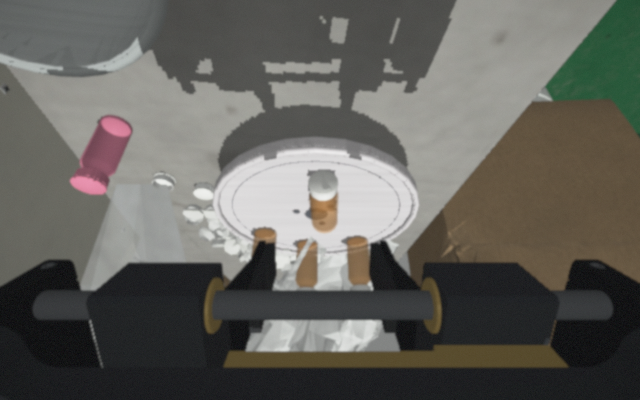

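The wrist view shows the fallen vial centred between the fingers at (322,203), matching the predicted position. The standing vials at (265,237), (306,262) and (358,258) are beyond the fingertips. Going in to grasp.

Request:
send_rows(xyz=[[0,-0.0003,0.02],[0,-0.0003,0.02],[0,-0.0003,0.02],[0,-0.0003,0.02],[0,-0.0003,0.012],[0,0,0.0083],[0,0,0],[0,0,0]], rotation=[[0,0,0],[0,0,0],[0,0,0],[0,0,0],[0,0,0],[0,0,0],[0,0,0],[0,0,0]], jaw=[0.6,0.6,0.6,0.6,0.6,0.6,0.6,0.6])

```text
time_s: 3.9
tool_pos: [0.4643, 0.3603, 0.1932]
tool_rot: [179.9, 40.1, -173.1]
force: [-0.2, -0.1, -0.6]
grip_width: 0.0523
grasp_force: 0.0
```

Run:
```python
from h import *
go(GL,RL)
```

```text
pos [0.4643 0.3603 0.1932] q [-57.6  15.7  10.4 119.9  61.9  25.5  -4.3] t 3.9 grip 0.0523 0.0 F [-0.2 -0.1 -0.6]
rot 1 x [0.0018, 0.001, -0.0003] | trans 1 x [0.0011, 0.0005, -0.0001] total [0.0011, 0.0005, -0.0001]
```

Close slowly, then check.

Request:
send_rows(xyz=[[0,0,0],[0,0,0],[0,0,0],[0,0,0],[0,0,0],[0,0,0],[0,0,0],[0,0,0],[0,0,0],[0,0,0],[0,0,0],[0,0,0]], rotation=[[0,0,0],[0,0,0],[0,0,0],[0,0,0],[0,0,0],[0,0,0],[0,0,0],[0,0,0],[0,0,0],[0,0,0],[0,0,0],[0,0,0]], jaw=[0.55,0.5,0.45,0.41,0.38,0.35,0.32,0.29,0.26,0.23,0.2,0.2], newtons=15)

```text
time_s: 5.1
tool_pos: [0.4645, 0.3598, 0.1927]
tool_rot: [179.9, 40.0, -173.1]
force: [-0.5, -0.3, -0.4]
grip_width: 0.0233
grasp_force: 14.9
```

Request:
send_rows(xyz=[[-0.0064,0,-0.0077],[-0.0129,0,-0.0153],[-0.0129,0,-0.0153],[-0.0129,0,-0.0153],[-0.0129,0,-0.0153],[-0.0129,0,-0.0153],[-0.0129,0,-0.0153],[-0.0129,0,-0.0153],[-0.0129,0,-0.0153],[-0.0129,0,-0.0153],[-0.0129,0,-0.0153],[0,0,0]], rotation=[[0,0,0],[0,0,0],[0,0,0],[0,0,0],[0,0,0],[0,0,0],[0,0,0],[0,0,0],[0,0,0],[0,0,0],[0,0,0],[0,0,0]], jaw=[0.2,0.2,0.2,0.2,0.2,0.2,0.2,0.2,0.2,0.2,0.2,0.2])

```text
time_s: 6.3
tool_pos: [0.4654, 0.36, 0.4063]
tool_rot: [179.6, 40.3, -173.3]
force: [-0.2, 1.3, -0.3]
grip_width: 0.0235
grasp_force: 14.9
```

Run:
```python
from h import *
snap("side","s2")
im=cv2.imread("pics/s2.png");cv2.imwrite("pics/s2c.png",cv2.resize(im[120:330,180:440],None,fx=2.8,fy=2.8,interpolation=2))
# standing orientation options: azimuth of tool pointing
for az in (90,70,50):
    a=np.radians(az);Z=np.array([np.sin(th)*np.cos(a),np.sin(th)*np.sin(a),-np.cos(th)]);R=Rm([0,0,1],Z); print(az); go(np.array([.41,.48,.033+.2])-.177*Z,R,rotfirst=False)
```

```text
90
pos [0.465  0.3597 0.4041] q [-54.    0.2   6.  109.2  37.   44.4  28. ] t 6.35 grip 0.0234 14.89 F [-1.   0.6 -0.4]
rot 22 x [-0.0071, 0.0522, 0.0831] | trans 3 x [0.0267, -0.0029, 0.0025] total [0.0801, -0.0087, 0.0074]
70
pos [0.465  0.3597 0.4041] q [-54.    0.2   6.  109.2  37.   44.4  28. ] t 6.35 grip 0.0234 14.89 F [-1.   0.6 -0.4]
rot 24 x [-0.0077, 0.0395, 0.0908] | trans 4 x [0.0286, 0.0013, -0.0054] total [0.1145, 0.005, -0.0216]
50
pos [0.465  0.3597 0.4041] q [-54.    0.2   6.  109.2  37.   44.4  28. ] t 6.35 grip 0.0234 14.89 F [-1.   0.6 -0.4]
rot 27 x [-0.008, 0.0259, 0.093] | trans 6 x [0.0239, 0.0056, -0.0076] total [0.1434, 0.0334, -0.0458]
```

View pics/s2c.png

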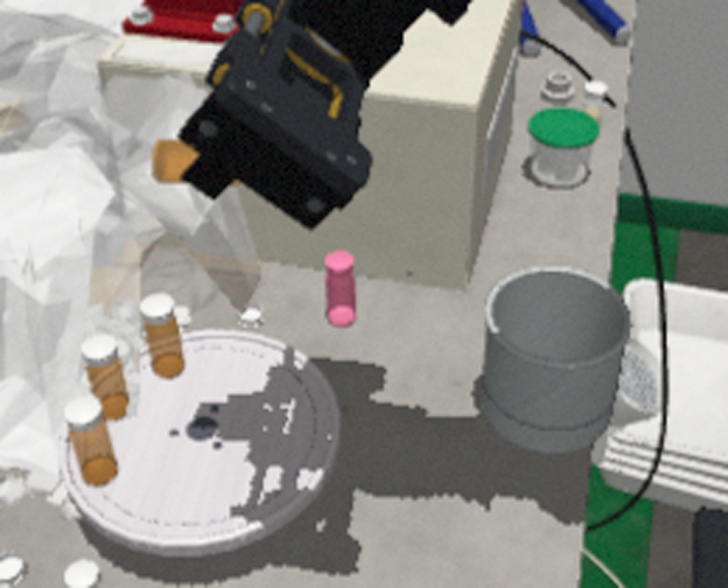

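The vial is held level between the pads at crop (180,160), and all three standing vials are undisturbed. Now I turn it upright in the air.

Request:
send_rows(xyz=[[0,0,0],[0,0,0],[0,0,0],[0,0,0],[0,0,0],[0,0,0],[0,0,0],[0,0,0],[0,0,0],[0,0,0],[0,0,0]], rotation=[[-0.0071,0.0522,0.0831],[-0.0071,0.0522,0.0831],[-0.0071,0.0522,0.0831],[-0.0071,0.0522,0.0831],[-0.0071,0.0522,0.0831],[-0.0071,0.0522,0.0831],[-0.0071,0.0522,0.0831],[-0.0071,0.0522,0.0831],[-0.0071,0.0522,0.0831],[-0.0071,0.0522,0.0831],[-0.0071,0.0522,0.0831]], jaw=[0.2,0.2,0.2,0.2,0.2,0.2,0.2,0.2,0.2,0.2,0.2])

```text
time_s: 7.45
tool_pos: [0.4645, 0.3593, 0.4006]
tool_rot: [159.0, -4.8, 140.1]
force: [-0.4, 0.6, -0.7]
grip_width: 0.0236
grasp_force: 14.9
```

Run:
```python
from h import *
for az in (90,50):
    a=np.radians(az);Z=np.array([np.sin(th)*np.cos(a),np.sin(th)*np.sin(a),-np.cos(th)]);R=Rm([0,0,1],Z); print(az); go(np.array([.41,.48,.033+.2])-.177*Z,R,rotfirst=False)
```

```text
90
pos [0.4645 0.3593 0.4006] q [-47.7   3.7  10.7 102.5 -11.9  54.9  17.2] t 7.45 grip 0.0236 14.89 F [-0.4  0.6 -0.7]
rot 11 x [-0.0075, 0.0523, 0.0826] | trans 3 x [0.0092, -0.0212, 0.012] total [0.0276, -0.0635, 0.036]
50
pos [0.4645 0.3593 0.4006] q [-47.7   3.7  10.7 102.5 -11.9  54.9  17.2] t 7.45 grip 0.0236 14.89 F [-0.4  0.6 -0.7]
rot 16 x [-0.0281, 0.0212, 0.0928] | trans 6 x [0.0191, -0.0159, 0.0053] total [0.1145, -0.0956, 0.0316]
```

Request:
send_rows(xyz=[[0,0,0],[0,0,0],[0,0,0],[0,0,0],[0,0,0],[0,0,0],[0,0,0],[0,0,0],[0,0,0],[0,0,0],[0,0,0],[0,0,0]], rotation=[[-0.0075,0.0523,0.0826],[-0.0075,0.0523,0.0826],[-0.0075,0.0523,0.0826],[-0.0075,0.0523,0.0826],[-0.0075,0.0523,0.0826],[-0.0075,0.0523,0.0826],[-0.0075,0.0523,0.0826],[-0.0075,0.0523,0.0826],[-0.0075,0.0523,0.0826],[-0.0075,0.0523,0.0826],[-0.0075,0.0523,0.0826],[0,0,0]], jaw=[0.2,0.2,0.2,0.2,0.2,0.2,0.2,0.2,0.2,0.2,0.2,0.2])

```text
time_s: 8.65
tool_pos: [0.4646, 0.3587, 0.4001]
tool_rot: [179.9, -49.9, 90.2]
force: [-0.1, -0.2, 0.5]
grip_width: 0.0236
grasp_force: 14.9
```

```bash
cat >> h.py <<'E'
ZS=np.array([0,np.sin(th),-np.cos(th)]);RS=Rm([0,0,1],ZS)
def stand(x,y,z): return np.array([x,y,.033+z])-.177*ZS
E
python3 - <<'E'
from h import *
go(stand(.41,.48,.2),RS); go(stand(.41,.48,.1),RS)
E
```

```text
pos [0.4646 0.3587 0.4001] q [-41.2   4.3  13.9 108.2 -56.9  55.6   1.6] t 8.65 grip 0.0236 14.9 F [-0.1 -0.2  0.5]
rot 1 x [-0.0007, 0.0023, 0.0018] | trans 3 x [-0.0167, -0.0182, 0.0078] total [-0.0501, -0.0546, 0.0234]
pos [0.4646 0.3587 0.4001] q [-41.2   4.3  13.9 108.2 -56.9  55.6   1.6] t 8.65 grip 0.0236 14.9 F [-0.1 -0.2  0.5]
rot 1 x [-0.0007, 0.0023, 0.0018] | trans 6 x [-0.0211, -0.0091, 0.0146] total [-0.1267, -0.0546, 0.0876]
```

Request:
send_rows(xyz=[[-0.0211,-0.0091,0.0146],[-0.0211,-0.0091,0.0146],[-0.0211,-0.0091,0.0146],[-0.0211,-0.0091,0.0146],[-0.0211,-0.0091,0.0146],[-0.0211,-0.0091,0.0146],[0,0,0],[0,0,0]], rotation=[[0,0,0],[0,0,0],[0,0,0],[0,0,0],[0,0,0],[0,0,0],[0,0,0],[0,0,0]], jaw=[0.2,0.2,0.2,0.2,0.2,0.2,0.2,0.2])

```text
time_s: 9.45
tool_pos: [0.4111, 0.3453, 0.249]
tool_rot: [179.6, -50.0, 90.5]
force: [1.2, 1.0, -0.3]
grip_width: 0.0234
grasp_force: 14.9
```

Run:
```python
from h import *
c=snap("side","s3"); im=c["image"]; go(stand(.41,.48,.0),RS)
o=env.get_obs();Rr=Ro.from_euler("xyz",o["tool_rot"],degrees=True).as_matrix();g=o["tool_pos"]+.177*Rr[:,2]
u,v=map(int,proj(c,g)); print("grip pt",g,u,v,"expected base/top px",proj(c,g-[0,0,.033]),proj(c,g+[0,0,.031]))
x0=max(u-75,0);y0=max(v-65,0);cv2.imwrite("pics/s3c.png",cv2.resize(im[y0:y0+130,x0:x0+150],None,fx=4.5,fy=4.5,interpolation=2));print(x0,y0)
hsv=cv2.cvtColor(im,cv2.COLOR_BGR2HSV);m=cv2.inRange(hsv,(5,110,50),(22,255,255))
n,l,st,ce=cv2.connectedComponentsWithStats(m)
for i in range(1,n):
    if st[i,4]>60: print(st[i],ce[i].round(1),cv2.boxPoints(cv2.minAreaRect(np.argwhere(l==i)[:,::-1].astype(np.float32))).round(1).tolist())
```

```text
pos [0.4118 0.3456 0.2502] q [-40.7   9.1  11.8 122.8 -72.7  46.3  24.1] t 9.5 grip 0.0238 14.89 F [ 0.6 -0.2 -0. ]
rot 1 x [0.0011, -0.0008, 0.0072] | trans 4 x [-0.02, -0.0004, 0.0164] total [-0.08, -0.0018, 0.0656]
grip pt [0.41196429 0.48124259 0.13658617] 349 311 expected base/top px (np.float64(348.04134938285017), np.float64(325.21839688839555)) (np.float64(350.0446316538164), np.float64(298.4445829688841))
274 246
[232 234  14  21 182] [238.7 244.1] [[231.8000030517578, 236.0], [242.10000610351562, 233.8000030517578], [246.10000610351562, 252.6999969482422], [235.8000030517578, 254.89999389648438]]
[328 239  61  15 375] [357.2 245.7] [[326.29998779296875, 250.1999969482422], [328.20001220703125, 238.0], [388.70001220703125, 247.0], [386.8999938964844, 259.20001220703125]]
[212 249  14  21 173] [219.  258.8] [[211.3000030517578, 251.1999969482422], [221.60000610351562, 248.60000610351562], [226.39999389648438, 267.6000061035156], [216.10000610351562, 270.20001220703125]]
[206 271  16  22 203] [213.9 282.6] [[205.1999969482422, 274.29998779296875], [216.39999389648438, 270.8999938964844], [222.3000030517578, 290.3999938964844], [211.1999969482422, 293.79998779296875]]
[    0   300   187   100 13179] [ 79.5 355.1] [[0.0, 399.0], [0.0, 300.0], [186.0, 300.0], [186.0, 399.0]]
[341 304  18  26 331] [348.7 317. ] [[338.5, 327.79998779296875], [341.8999938964844, 303.70001220703125], [358.1000061035156, 306.0], [354.70001220703125, 330.1000061035156]]
```

View pics/s3c.png

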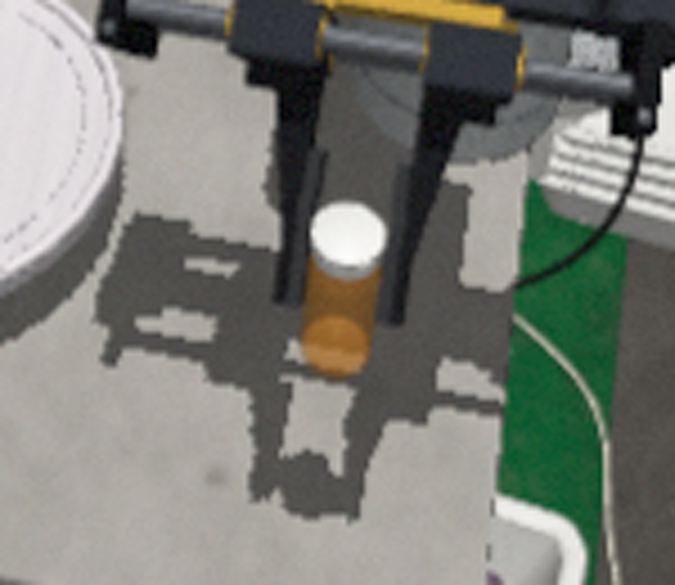

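The vial hangs upright, with its cap at (351,298) and base at (349,323), close to the predicted positions. Lowering it.

Request:
send_rows(xyz=[[-0.0153,-0.0003,0.0129],[-0.0153,0,0.0129],[-0.0153,0,0.0129],[-0.0153,0,0.0129],[0,0,0],[0,0,0]], rotation=[[0,0,0.0015],[0,0,0.0015],[0,0,0.0015],[0,0,0.0015],[0,0,0],[0,0,0]], jaw=[0.2,0.2,0.2,0.2,0.2,0.2])

```text
time_s: 10.1
tool_pos: [0.412, 0.3459, 0.1706]
tool_rot: [179.8, -50.1, 90.1]
force: [-0.0, -0.5, -0.6]
grip_width: 0.0234
grasp_force: 14.9
```

Run:
```python
from h import *
go(stand(.41,.48,.0),RS)
c=env.read_camera("side");im=c["image"]
o=env.get_obs();Rr=Ro.from_euler("xyz",o["tool_rot"],degrees=True).as_matrix();g=o["tool_pos"]+.177*Rr[:,2];print(g)
hsv=cv2.cvtColor(im,cv2.COLOR_BGR2HSV);m=cv2.inRange(hsv,(5,110,50),(22,255,255));m[:,:300]=0;m[:290]=0
ys,xs=np.nonzero(m);print(xs.min(),xs.max(),ys.min(),ys.max(),"pred near-base edge row",proj(c,g+[0,.009,-.033]))
```

```text
pos [0.412  0.3459 0.1706] q [-39.   17.9  10.3 124.6 -84.1  45.   38.3] t 10.1 grip 0.0234 14.89 F [-0.  -0.5 -0.6]
rot 1 x [0.0014, -0.0018, 0.0012] | trans 1 x [-0.0192, -0.002, 0.0142] total [-0.0192, -0.002, 0.0142]
[0.41244695 0.48185511 0.05760264]
339 383 290 357 pred near-base edge row (np.float64(344.6156341613204), np.float64(358.83619553482004))
```

Request:
send_rows(xyz=[[0,0,0],[0,0,0],[-0.0077,0,0.0064],[-0.0046,0,0.0039],[0,0,0]], rotation=[[-0.045,0,0.038],[-0.045,0,0.038],[0,0,0],[0,0,0],[0,0,0]], jaw=[0.2,0.2,0.2,0.2,0.2])

```text
time_s: 10.65
tool_pos: [0.412, 0.3453, 0.1545]
tool_rot: [179.9, -50.1, 83.2]
force: [-0.1, 0.0, -1.4]
grip_width: 0.0237
grasp_force: 14.9
```

```bash
cat >> h.py <<'E'
def grip():
    o=env.get_obs();R=Ro.from_euler("xyz",o["tool_rot"],degrees=True).as_matrix();return o["tool_pos"]+.177*R[:,2],R
def rows():
    c=env.read_camera("side");g,R=grip();hsv=cv2.cvtColor(c["image"],cv2.COLOR_BGR2HSV);m=cv2.inRange(hsv,(5,110,50),(22,255,255));m[:,:300]=0;m[:290]=0
    ys,xs=np.nonzero(m);print("g",g.round(4),"tilt of b",np.degrees(np.arccos(-(R@[-np.sin(th),0,np.cos(th)])[2])),xs.min(),xs.max(),ys.max(),"pred",proj(c,g+[0,.009,-.033]))
E
python3 - <<'E'
from h import *
go(stand(.41,.48,.0),RS);rows()
E
```

```text
pos [0.412  0.3453 0.1545] q [-20.7  18.8 -10.7 126.  -89.   34.6  41.1] t 10.65 grip 0.0237 14.89 F [-0.1  0.  -1.4]
rot 2 x [0.0462, -0.0012, -0.0379] | trans 1 x [-0.0064, -0.002, 0.0043] total [-0.0064, -0.002, 0.0043]
g [0.4286 0.4801 0.0412] tilt of b 0.16030406543475606 329 377 359 pred (np.float64(334.73400909277956), np.float64(360.9836876741124))
```

Request:
send_rows(xyz=[[-0.0023,0,0.0019],[0,0,0]], rotation=[[0,0,0],[0,0,0]], jaw=[0.2,0.2])

```text
time_s: 10.9
tool_pos: [0.4117, 0.3455, 0.1512]
tool_rot: [179.9, -50.1, 83.3]
force: [-1.3, -0.4, -1.3]
grip_width: 0.0239
grasp_force: 14.9
```

Run:
```python
from h import *
go(stand(.41,.48,.0),RS);rows()
```

```text
pos [0.4117 0.3455 0.1512] q [-18.8  19.4 -12.7 126.  -89.1  34.   41.7] t 10.9 grip 0.0239 14.89 F [-1.3 -0.4 -1.3]
rot 2 x [0.0458, -0.0007, -0.0375] | trans 1 x [-0.0041, -0.0017, 0.002] total [-0.0041, -0.0017, 0.002]
g [0.4277 0.4803 0.0375] tilt of b 0.10829907115052814 317 377 361 pred (np.float64(335.1630508478607), np.float64(362.37080910473185))
```

Request:
send_rows(xyz=[[-0.0015,0,0.0013],[-0.0008,0,0.0006],[0,0,0]], rotation=[[0,0,0],[0,0,0],[0,0,0]], jaw=[0.2,0.2,0.2])

```text
time_s: 11.25
tool_pos: [0.411, 0.3455, 0.1472]
tool_rot: [-180.0, -50.0, 83.2]
force: [0.4, 0.0, -0.1]
grip_width: 0.0236
grasp_force: 14.9
```

Request:
send_rows(xyz=[[-0.0008,0,0.0006],[0,0,0]], rotation=[[0,0,0],[0,0,0]], jaw=[0.2,0.2])

```text
time_s: 11.45
tool_pos: [0.411, 0.3453, 0.1461]
tool_rot: [-180.0, -50.0, 83.2]
force: [-0.0, 0.0, -0.7]
grip_width: 0.0235
grasp_force: 14.9
```

Run:
```python
from h import *
go(stand(.41,.48,.0),RS);rows()
```

```text
pos [0.411  0.3453 0.1461] q [-16.   20.3 -15.8 126.  -89.1  33.   42.5] t 11.45 grip 0.0235 14.89 F [-0.   0.  -0.7]
rot 2 x [0.0452, -0.0003, -0.038] | trans 1 x [-0.0, -0.001, -0.0011] total [-0.0, -0.001, -0.0011]
g [0.427  0.48   0.0325] tilt of b 0.03903249990380472 318 377 362 pred (np.float64(335.5801115817582), np.float64(363.878307426887))
```

Request:
send_rows(xyz=[[-0.0008,0,0.0006],[0,0,0]], rotation=[[0,0,0],[0,0,0]], jaw=[0.2,0.2])

```text
time_s: 11.7
tool_pos: [0.411, 0.3453, 0.1451]
tool_rot: [-180.0, -50.0, 83.2]
force: [0.2, 0.2, -0.3]
grip_width: 0.0235
grasp_force: 14.9
```

Request:
send_rows(xyz=[[-0.0008,0,0.0006],[0,0,0]], rotation=[[0,0,0],[0,0,0]], jaw=[0.2,0.2])

```text
time_s: 11.9
tool_pos: [0.4111, 0.3452, 0.1443]
tool_rot: [-180.0, -50.0, 83.2]
force: [0.6, -0.7, -0.9]
grip_width: 0.0238
grasp_force: 14.9
```

Request:
send_rows(xyz=[[-0.0008,0,0.0006],[0,0,0]], rotation=[[0,0,0],[0,0,0]], jaw=[0.2,0.2])

```text
time_s: 12.1
tool_pos: [0.4113, 0.3454, 0.1438]
tool_rot: [180.0, -50.1, 83.3]
force: [-0.8, -2.5, 4.2]
grip_width: 0.0234
grasp_force: 14.9
```

Run:
```python
from h import *
go(stand(.41,.48,.0),RS);rows()
```

```text
pos [0.4113 0.3454 0.1438] q [-14.   20.8 -17.8 125.9 -89.1  32.4  43.1] t 12.1 grip 0.0234 14.92 F [-0.8 -2.5  4.2]
rot 2 x [0.0452, -0.0011, -0.0377] | trans 1 x [0.0016, -0.0013, -0.0026] total [0.0016, -0.0013, -0.0026]
g [0.4273 0.4803 0.0304] tilt of b 0.12107510035887686 317 377 362 pred (np.float64(335.33289782339733), np.float64(364.63238062445555))
```

Contact: the force is up to 4 N. Releasing slowly.

Request:
send_rows(xyz=[[0,0,0],[0,0,0],[0,0,0],[0,0,0],[0,0,0],[0,0,0],[0,0,0],[0,0,0],[0,0,0],[0,0,0]], rotation=[[0,0,0],[0,0,0],[0,0,0],[0,0,0],[0,0,0],[0,0,0],[0,0,0],[0,0,0],[0,0,0],[0,0,0]], jaw=[0.27,0.29,0.31,0.34,0.38,0.42,0.46,0.5,0.55,0.55])

```text
time_s: 13.15
tool_pos: [0.411, 0.3452, 0.1433]
tool_rot: [180.0, -50.0, 83.2]
force: [-0.4, -0.1, -0.2]
grip_width: 0.0466
grasp_force: 0.0
```

Run:
```python
from h import *
go(stand(.41,.48,.0),RS)
c=snap("side","s4");cv2.imwrite("pics/s4c.png",cv2.resize(c["image"][240:380,260:460],None,fx=3.5,fy=3.5,interpolation=2))
```

```text
pos [0.411  0.3452 0.1433] q [-14.1  20.9 -17.8 125.9 -89.1  32.3  43.1] t 13.15 grip 0.0466 0.0 F [-0.4 -0.1 -0.2]
rot 2 x [0.0452, -0.0003, -0.0379] | trans 1 x [0.0022, -0.001, -0.0028] total [0.0022, -0.001, -0.0028]
```

View pics/s4c.png

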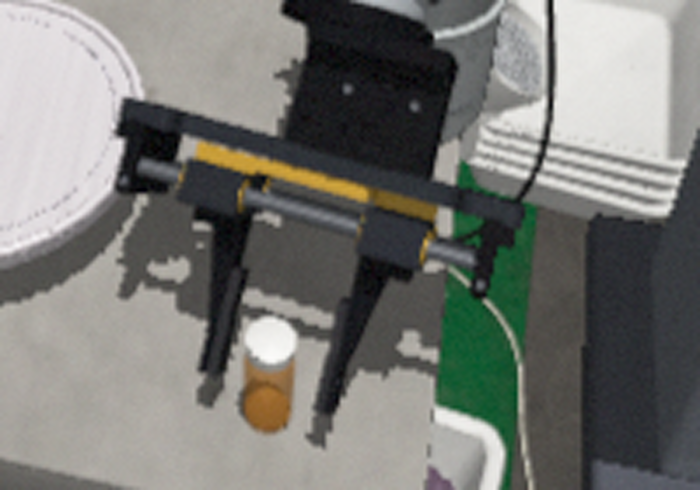

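The vial stands free between the open fingers, with its base at about (336,357). I'll back off, rise and turn the tool straight down.

Request:
send_rows(xyz=[[0,0,-0.01],[0,0,-0.015],[0,0,-0.015],[0.0153,0,-0.0129],[0.0153,0,-0.0129],[0.0153,0,-0.0129],[0.0153,0,-0.0129],[0.0153,0,-0.0129],[0.0153,0,-0.0129],[0.0153,0,-0.0129],[0.0153,0,-0.0129],[0.0153,0,-0.0129],[0.0153,0,-0.0129],[0,0,0]], rotation=[[0,0,0],[0,0,0],[0,0,0],[0,0,0],[0,0,0],[0,0,0],[0,0,0],[0,0,0],[0,0,0],[0,0,0],[0,0,0],[0,0,0],[0,0,0],[0,0,0]], jaw=[0.55,0.55,0.55,0.55,0.55,0.55,0.55,0.55,0.55,0.55,0.55,0.55,0.55,0.55])

```text
time_s: 14.6
tool_pos: [0.4078, 0.314, 0.3725]
tool_rot: [179.6, -50.2, 83.5]
force: [-0.0, 0.3, -0.1]
grip_width: 0.0477
grasp_force: 0.0
```

```bash
cat >> h.py <<'E'
a4=np.radians(40);RD=Rm([-np.sin(a4),np.cos(a4),0],[0,0,-1])
E
python3 - <<'E'
from h import *
S=env.read_camera("side");T=env.read_camera("top")
print("base side",plane(S,336.3,356.6,0),"cap side",plane(S,260+270/3.5,240+341/3.5,.064))
for c,roi in((S,(300,320,390,380)),(T,(150,200,240,262))):
    hsv=cv2.cvtColor(c["image"],cv2.COLOR_BGR2HSV);m=cv2.inRange(hsv,(5,110,50),(22,255,255));k=np.zeros_like(m);k[roi[1]:roi[3],roi[0]:roi[2]]=1;m=m*k
    ys,xs=np.nonzero(m);print(len(xs),xs.min() if len(xs) else 0,xs.max() if len(xs) else 0,ys.min() if len(xs) else 0,ys.max() if len(xs) else 0,xs.mean() if len(xs) else 0)
print("T expects cap at",proj(T,[.427,.48,.064]))
u,v=map(int,proj(T,[.427,.48,.064]));g=T["image"][v-12:v+13,u-12:u+13]
hs=cv2.cvtColor(g,cv2.COLOR_BGR2HSV);mm=cv2.inRange(hs,(0,0,175),(180,50,255));ys,xs=np.nonzero(mm);print("cap px",len(xs),xs.mean()+u-12,ys.mean()+v-12,plane(T,xs.mean()+u-12,ys.mean()+v-12,.064))
go([.43,.42,.36],RD)
E
```

```text
base side [0.42817636 0.47652157 0.        ] cap side [0.42763313 0.48041697 0.064     ]
205 330 343 344 362 336.1463414634146
78 195 202 218 255 199.12820512820514
T expects cap at (np.float64(193.97790571762025), np.float64(243.2535334010218))
cap px 18 195.33333333333334 243.27777777777777 [0.42695852 0.47604666 0.064     ]
pos [0.4071 0.3137 0.3692] q [-12.8  -3.8 -14.  120.  -59.7  48.7   2. ] t 14.7 grip 0.048 0.0 F [-0.2 -0.7 -0.3]
rot 12 x [0.0297, -0.0685, -0.0635] | trans 4 x [0.0167, 0.0215, 0.0023] total [0.0667, 0.0859, 0.0092]
```

Request:
send_rows(xyz=[[0,0,0],[0,0,0],[0,0,0],[0,0,0],[0,0,0],[0,0,0],[0,0,0],[0,0,0],[0,0,0],[0,0,0],[0,0,0],[0,0,0],[0,0,0]], rotation=[[0.0297,-0.0685,-0.0635],[0.0297,-0.0685,-0.0635],[0.0297,-0.0685,-0.0635],[0.0297,-0.0685,-0.0635],[0.0297,-0.0685,-0.0635],[0.0297,-0.0685,-0.0635],[0.0297,-0.0685,-0.0635],[0.0297,-0.0685,-0.0635],[0.0297,-0.0685,-0.0635],[0.0297,-0.0685,-0.0635],[0.0297,-0.0685,-0.0635],[0.0297,-0.0685,-0.0635],[0,0,0]], jaw=[0.6,0.6,0.6,0.6,0.6,0.6,0.6,0.6,0.6,0.6,0.6,0.6,0.6])

```text
time_s: 16.0
tool_pos: [0.4065, 0.3147, 0.3675]
tool_rot: [-179.8, -0.1, 130.1]
force: [0.5, 0.5, -0.9]
grip_width: 0.0519
grasp_force: 0.0
```

Run:
```python
from h import *
go([.4275,.478,.33],RD)
```

```text
pos [0.4065 0.3147 0.3675] q [-20.5   4.2 -21.  104.4   1.5  71.8  -1.8] t 16.0 grip 0.0519 0.0 F [ 0.5  0.5 -0.9]
rot 1 x [-0.0036, -0.0014, 0.0026] | trans 6 x [0.0186, 0.0202, 0.0062] total [0.1116, 0.1211, 0.0375]
```

Request:
send_rows(xyz=[[0.0186,0.0202,0.0062],[0.0186,0.0202,0.0062],[0.0186,0.0202,0.0062],[0.0186,0.0202,0.0062],[0.0186,0.0202,0.0062],[0.0186,0.0202,0.0062],[0,0,0],[0,0,0]], rotation=[[-0.0036,-0.0014,0.0026],[0,0,0],[0,0,0],[0,0,0],[0,0,0],[0,0,0],[0,0,0],[0,0,0]], jaw=[0.6,0.6,0.6,0.6,0.6,0.6,0.6,0.6])

```text
time_s: 16.8
tool_pos: [0.4287, 0.4772, 0.3307]
tool_rot: [180.0, -0.0, 129.8]
force: [-0.6, -0.4, -0.2]
grip_width: 0.0521
grasp_force: 0.0
```

Run:
```python
from h import *
go([.4275,.478,.216],RD)
c=env.read_camera("wrist");print("exp cap",proj(c,[.4275,.478,.064]))
g=cv2.cvtColor(c["image"],cv2.COLOR_BGR2HSV);u,v=map(int,proj(c,[.4275,.478,.064]))
m=cv2.inRange(g,(0,0,185),(180,45,255));k=np.zeros_like(m);k[max(v-60,0):v+60,max(u-60,0):u+60]=1;m*=k
n,l,st,ce=cv2.connectedComponentsWithStats(m);i=1+np.argmax(st[1:,4]);print(st[i],ce[i],plane(c,*ce[i],.064))
```

```text
pos [0.4287 0.4772 0.3307] q [-31.4  21.6 -24.1  89.2   9.1  71.1 -17.1] t 16.8 grip 0.0521 0.0 F [-0.6 -0.4 -0.2]
rot 1 x [0.0006, -0.0007, -0.003] | trans 4 x [0.0003, -0.0001, 0.0287] total [0.0013, -0.0004, 0.1147]
exp cap (np.float64(321.80778659179697), np.float64(208.0219179591029))
[ 261  148  120   31 3058] [316.2207325 161.9676259] [0.40021142 0.50406688 0.064     ]
```

Request:
send_rows(xyz=[[0.0003,0,0.025],[0.0003,0,0.025],[0.0003,0,0.025],[0,0,0.02],[0,0,0.015],[0,0,0.0047],[0,0,0],[0,0,0],[0,0,0],[0,0,0],[0,0,0],[0,0,0],[0,0,0],[0,0,0],[0,0,0],[0,0,0],[0,0,0],[0,0,0]], rotation=[[0,0,0],[0,0,0],[0,0,0],[0,0,0],[0,0,0],[0,0,0],[0,0,0],[0,0,0],[0,0,0],[0,0,0],[0,0,0],[0,0,0],[0,0,0],[0,0,0],[0,0,0],[0,0,0],[0,0,0],[0,0,0]], jaw=[0.6,0.6,0.6,0.6,0.6,0.6,0.55,0.5,0.45,0.41,0.38,0.35,0.32,0.3,0.28,0.26,0.23,0.2], newtons=12)

```text
time_s: 18.65
tool_pos: [0.4286, 0.4785, 0.2175]
tool_rot: [179.8, 0.0, 129.8]
force: [0.3, -0.3, -0.0]
grip_width: 0.0241
grasp_force: 12.0
```

Run:
```python
from h import *
go([.4275,.478,.216+.15],RD)
```

```text
pos [0.4286 0.4785 0.2175] q [-32.5  27.7 -22.9  94.9  12.2  59.7 -19.3] t 18.65 grip 0.0241 11.99 F [ 0.3 -0.3 -0. ]
rot 1 x [0.0033, 0.0002, -0.0027] | trans 5 x [0.0001, -0.0002, -0.0297] total [0.0003, -0.0011, -0.1485]
```

Request:
send_rows(xyz=[[0,0,-0.01],[0,0,-0.025],[0,0,-0.025],[0,0,-0.025],[0,0,-0.025],[0,0,-0.025],[0,0,-0.015],[0,0,0]], rotation=[[0,0,0],[0,0,0],[0,0,0],[0,0,0],[0,0,0],[0,0,0],[0,0,0],[0,0,0]], jaw=[0.2,0.2,0.2,0.2,0.2,0.2,0.2,0.2])

```text
time_s: 19.45
tool_pos: [0.4284, 0.4788, 0.3707]
tool_rot: [179.5, -0.0, 129.9]
force: [0.6, 0.2, -0.3]
grip_width: 0.0235
grasp_force: 12.0
```

Run:
```python
from h import *
T=snap("top","t5");S=snap("side","s5")
cv2.imwrite("pics/c5.png",np.hstack([cv2.resize(T["image"][205:285,170:300],(390,240),interpolation=2),cv2.resize(S["image"][200:340,290:430],(390,390),interpolation=2)[:240*0+390][0:240] ]))
c=np.vstack([cv2.resize(T["image"][215:285,240:310],(390,390),interpolation=2)]);d=cv2.resize(S["image"][200:330,300:430],(390,390),interpolation=2)
cv2.imwrite("pics/c5.png",np.hstack([c,d]))
go([.388,.257,.366],RD)
```

```text
pos [0.4281 0.478  0.367 ] q [-31.3  20.2 -24.4  86.7   8.6  74.8 -16.8] t 19.55 grip 0.0237 11.99 F [-0.4  0.2 -0.8]
rot 1 x [0.0029, 0.0004, -0.0027] | trans 8 x [-0.0179, -0.0216, 0.0001] total [-0.1435, -0.1728, 0.001]
```

View pics/c5.png

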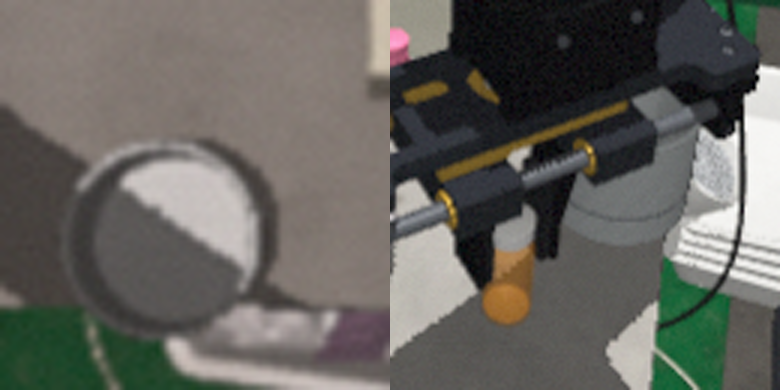

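The vial is held upright at crop (510,280), and the beaker's rim and floor are clearly visible on the left. Moving above the beaker and refining its centre.

Request:
send_rows(xyz=[[-0.0179,-0.0216,0],[-0.0179,-0.0216,0],[-0.0179,-0.0216,0],[-0.0179,-0.0216,0],[-0.0179,-0.0216,0],[-0.0179,-0.0216,0],[-0.0179,-0.0216,0],[-0.0179,-0.0216,0],[0,0,0],[0,0,0]], rotation=[[0.003,0,-0.0027],[0,0,0],[0,0,0],[0,0,0],[0,0,0],[0,0,0],[0,0,0],[0,0,0],[0,0,0],[0,0,0]], jaw=[0.2,0.2,0.2,0.2,0.2,0.2,0.2,0.2,0.2,0.2])

```text
time_s: 20.55
tool_pos: [0.3876, 0.2569, 0.3663]
tool_rot: [-179.9, -0.0, 129.9]
force: [-0.3, 0.3, -0.6]
grip_width: 0.0236
grasp_force: 12.0
```

Run:
```python
from h import *
T=env.read_camera("top");S=env.read_camera("side")
print("rim",plane(T,270.5,257.7,.095),"floor",plane(T,271.4,257.7,.004))
s=cv2.imread("pics/side0.png");cy=[(354,232),(403,232)]
print("side rim L/R mid",plane(S,378.5,233,.095))
for X in([.388,.257,.095],[.388,.257,.004]): print(proj(T,X),proj(S,X))
# side rim ellipse in the first image: extents predicted for centre guess
for cx,cyy in((.388,.257),(.388,.253),(.392,.257)):
    q=np.array([proj(S,[cx+.049*np.cos(a),cyy+.049*np.sin(a),.095]) for a in np.linspace(0,6.28,60)]);print(cx,cyy,q.min(0).round(1),q.max(0).round(1))
g=cv2.cvtColor(s,cv2.COLOR_BGR2GRAY);print(g[228:238:3,346:412].tolist());print(g[205:265:1,378].tolist())
go([.388,.256,.25],RD);print(grip()[0])
```

```text
rim [0.38679312 0.25277063 0.095     ] floor [0.3866549  0.25831343 0.004     ]
side rim L/R mid [0.38862072 0.26082699 0.095     ]
(np.float64(269.01644997504434), np.float64(257.2596711326486)) (np.float64(379.0222693283986), np.float64(231.73690860559014))
(np.float64(271.8375541474245), np.float64(257.26038248486594)) (np.float64(374.9161241111734), np.float64(263.54125224976826))
0.388 0.257 [353.8 215.5] [404.6 249.8]
0.388 0.253 [354.2 214.2] [404.7 248.3]
0.392 0.257 [351.8 215.2] [402.5 249.5]
[[147, 147, 148, 149, 144, 148, 147, 144, 174, 153, 100, 88, 93, 91, 92, 96, 96, 96, 100, 101, 104, 101, 101, 97, 103, 102, 100, 102, 103, 100, 103, 98, 103, 103, 101, 105, 100, 97, 99, 94, 96, 96, 92, 91, 93, 92, 88, 89, 87, 82, 81, 81, 81, 78, 77, 125, 167, 195, 192, 176, 176, 184, 190, 190, 192, 193], [150, 149, 148, 148, 153, 151, 152, 162, 179, 140, 96, 88, 92, 94, 94, 95, 96, 96, 101, 102, 103, 98, 98, 101, 103, 102, 102, 102, 102, 103, 105, 102, 104, 100, 99, 100, 98, 97, 98, 95, 97, 94, 93, 91, 91, 90, 87, 86, 84, 81, 81, 79, 78, 79, 73, 75, 105, 159, 160, 167, 173, 183, 190, 1
[... 450 characters left out ...]
 101, 102, 99, 100, 99, 95, 98, 99, 99, 101, 95, 96, 91, 92, 91, 87, 88, 85, 90, 83, 84, 84, 81, 74, 78, 76, 70, 65, 75, 136, 171, 171, 162, 176, 183, 187, 185, 191]]
[155, 154, 155, 156, 155, 154, 150, 151, 149, 152, 173, 179, 99, 101, 98, 100, 99, 103, 99, 99, 99, 101, 102, 103, 101, 101, 104, 97, 100, 104, 97, 98, 99, 97, 100, 99, 101, 100, 99, 95, 97, 96, 95, 126, 168, 153, 91, 91, 93, 96, 95, 97, 100, 99, 102, 99, 102, 102, 103, 99]
pos [0.3876 0.2581 0.3668] q [-16.9  -2.  -19.5 110.6  -0.7  71.4   3.9] t 20.65 grip 0.0236 11.99 F [ 0.  -0.6 -0.6]
rot 1 x [-0.0003, -0.0005, 0.001] | trans 4 x [-0.0005, -0.0003, 0.0292] total [-0.0019, -0.0011, 0.1168]
[0.3875116  0.25816077 0.18975615]
```

Rim edges in the side view match a beaker centre of (0.388, 0.257), and the tool is over it. Lowering.

Request:
send_rows(xyz=[[0,0,0.015],[0,0,0.02],[0,0,0.02],[0,0,0.02],[0,0,0.02],[0,0,0.015],[0,0,0.015],[0,0,0],[0,0,0]], rotation=[[0,0,0],[0,0,0],[0,0,0],[0,0,0],[0,0,0],[0,0,0],[0,0,0],[0,0,0],[0,0,0]], jaw=[0.2,0.2,0.2,0.2,0.2,0.2,0.2,0.2,0.2])

```text
time_s: 21.55
tool_pos: [0.3878, 0.2582, 0.2422]
tool_rot: [-180.0, -0.0, 130.1]
force: [0.4, 0.1, -1.0]
grip_width: 0.0236
grasp_force: 12.0
```

Run:
```python
from h import *
go([.388,.257,.2215],RD)
```

```text
pos [0.3878 0.2582 0.2422] q [-17.7   5.8 -20.  118.5   2.3  56.2   1.2] t 21.55 grip 0.0236 11.99 F [ 0.4  0.1 -1. ]
rot 1 x [-0.0003, -0.0005, 0.0013] | trans 1 x [-0.0011, -0.0006, 0.0207] total [-0.0011, -0.0006, 0.0207]
```

Request:
send_rows(xyz=[[0,0,0.006],[0,0,0.006],[0,0,0.005],[0,0,0],[0,0,0]], rotation=[[0,0,0],[0,0,0],[0,0,0],[0,0,0],[0,0,0]], jaw=[0.2,0.2,0.2,0.2,0.2])

```text
time_s: 22.05
tool_pos: [0.3878, 0.2574, 0.2254]
tool_rot: [180.0, 0.0, 130.0]
force: [0.1, -0.9, -0.8]
grip_width: 0.0234
grasp_force: 12.0
```

Request:
send_rows(xyz=[[0,0,0.001],[0,0,0.001],[0,0,0]], rotation=[[0,0,0],[0,0,0],[0,0,0]], jaw=[0.2,0.2,0.2])

```text
time_s: 22.35
tool_pos: [0.3879, 0.2574, 0.2234]
tool_rot: [180.0, 0.0, 130.0]
force: [0.3, -0.1, -1.3]
grip_width: 0.0237
grasp_force: 12.0
```

Request:
send_rows(xyz=[[0,0,0.001],[0,0,0]], rotation=[[0,0,0],[0,0,0]], jaw=[0.2,0.2])

```text
time_s: 22.55
tool_pos: [0.3878, 0.2574, 0.2224]
tool_rot: [180.0, 0.0, 130.0]
force: [0.4, 0.0, -0.2]
grip_width: 0.0233
grasp_force: 12.0
```

Request:
send_rows(xyz=[[0,0,0.0007],[0,0,0]], rotation=[[0,0,0],[0,0,0]], jaw=[0.2,0.2])

```text
time_s: 22.75
tool_pos: [0.3879, 0.2574, 0.2217]
tool_rot: [180.0, 0.0, 130.0]
force: [0.2, -0.1, -0.2]
grip_width: 0.0237
grasp_force: 12.0
```

Request:
send_rows(xyz=[[0,0,0.0005],[0,0,0]], rotation=[[0,0,0],[0,0,0]], jaw=[0.2,0.2])

```text
time_s: 22.95
tool_pos: [0.3879, 0.2575, 0.2214]
tool_rot: [180.0, 0.0, 130.0]
force: [-0.5, -1.2, 1.3]
grip_width: 0.0236
grasp_force: 12.0
```

Request:
send_rows(xyz=[[0,0,0.0005],[0,0,0]], rotation=[[0,0,0],[0,0,0]], jaw=[0.2,0.2])

```text
time_s: 23.15
tool_pos: [0.388, 0.2575, 0.2213]
tool_rot: [180.0, 0.0, 130.0]
force: [-2.2, -1.6, 6.5]
grip_width: 0.0235
grasp_force: 12.0
```

Contact with the floor at 6.5 N. I'll release part way, rise straight up, and check.

Request:
send_rows(xyz=[[0,0,-0.0005],[0,0,0],[0,0,0],[0,0,0],[0,0,0],[0,0,0],[0,0,0],[0,0,-0.005],[0,0,-0.01],[0,0,-0.02],[0,0,-0.025],[0,0,-0.025],[0,0,-0.025],[0,0,-0.025],[0,0,-0.025],[0,0,0]], rotation=[[0,0,0],[0,0,0],[0,0,0],[0,0,0],[0,0,0],[0,0,0],[0,0,0],[0,0,0],[0,0,0],[0,0,0],[0,0,0],[0,0,0],[0,0,0],[0,0,0],[0,0,0],[0,0,0]], jaw=[0.2,0.27,0.29,0.32,0.36,0.4,0.4,0.4,0.4,0.4,0.4,0.4,0.4,0.4,0.4,0.4])

```text
time_s: 24.75
tool_pos: [0.3885, 0.2582, 0.3859]
tool_rot: [179.5, 0.1, 130.0]
force: [-0.3, 0.8, 0.2]
grip_width: 0.0348
grasp_force: 0.0
```

Request:
send_rows(xyz=[[0.025,0.02,0],[0.03,0.025,0],[0.03,0.025,0],[0.03,0.025,0],[0.03,0.025,0],[0.03,0.025,0],[0,0,0],[0,0,0]], rotation=[[0,0,0],[0,0,0],[0,0,0],[0,0,0],[0,0,0],[0,0,0],[0,0,0],[0,0,0]], jaw=[0.4,0.4,0.4,0.4,0.4,0.4,0.4,0.4])

```text
time_s: 25.55
tool_pos: [0.3858, 0.4852, 0.3804]
tool_rot: [-179.9, 0.0, 130.1]
force: [0.9, -0.4, 0.7]
grip_width: 0.0348
grasp_force: 0.0
```

Run:
```python
from h import *
T=snap("top","t6");S=snap("side","s6")
c=cv2.resize(T["image"][145:285,190:320],(390,420),interpolation=2);d=cv2.resize(S["image"][200:340,200:430-90],(400,400),interpolation=2)
e=cv2.resize(S["image"][190:310,330:430],(350,420),interpolation=2)
cv2.imwrite("pics/c6.png",np.hstack([c,e]))
print(env.get_obs()["tool_pos"])
```

```text
[0.38685189 0.48356892 0.38100354]
```

View pics/c6.png

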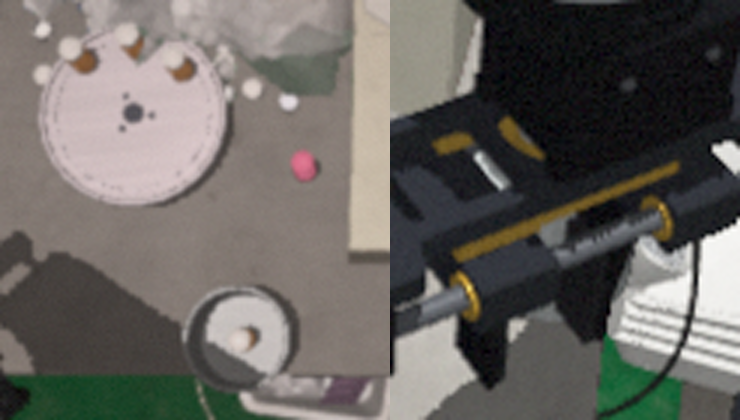

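The top view shows the vial standing in the beaker, cap at crop (242,340). The beaker has not moved, and the three standing vials are on the disc at crop (75,50), (130,40) and (180,60). The arm is clear.

```bash
python3 -c "
from cell import env
print(env.sign_off())"
```

```text
the job is handed in; nothing more can be done
None
```

The fallen vial was stood on the bench and released, then taken again from above and lowered upright to the floor of the beaker, and the job was handed in at about 26 s of the 66 s allowed; the last picture showed it standing there, with the beaker unmoved and the other three vials upright on the turntable (the hand-in returned no verdict).

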